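# Seat the collimator tube in the ring rail

## Task

Take the steel collimator tube off its cradle and pass it, bare tapered end first, through the row of rings on the rail, from the widest ring on, until the smallest ring stops it. Press it home against that smallest ring with light pressure for a moment, so that no gap is left, but do not force anything: the push must stay under about 10 N. Then let go, leaving the tube lying in the rings against its stop, and leave everything else on the desk as it was.

Things in the scene. Friction and masses are not known exactly. Their poses are not given: they have to be found in the camera images.
- tube_centre (a point): Loose steel collimator tube (solid rod, 225 mm long, about 0.12 kg): point on its axis at half its length, its balance point lies 12 mm nearer the nose; x axis towards the bare nose (roll arbitrary). Shaft 16 mm in diameter, tapering over the last 4 mm to a flat 12 mm nose face; the last 40 mm at the tail are a black sleeve, 24 mm in diameter. Starts level in the cradle, axis 40 mm above the desk.
- tube_nose (a point): Centre of the tube's flat nose face, 112.5 mm from tube_centre along the tube's x axis. Grip the shaft 44 to 56 mm tailward of tube_centre (between the cradle's vees, clear of the sleeve): the nose then reaches the stop before the fingers reach the widest ring.
- cradle_axis (a point): Fixed grey cradle of the tube: point on the lying tube's axis line, 40 mm above the desk, within 2 mm of tube_centre; x along the tube towards its nose. Base plate 200 x 60 mm, 6 mm thick; two vees 14 mm long, at x = -93 mm (under the sleeve) and +40 mm (under the shaft), nowhere higher than 41 mm above the desk.
- ring_wide (a point): Bore centre of the first, widest ring on the fixed aluminium rail (12 mm thick, 50 mm wide, from 24 mm before this ring to 176 mm after). x: level, along the axis of all rings, the way the tube goes in; z up. 85 mm above the desk. Upright rings 8 mm thick, at x = 0, 33, 66 mm: bores 21, 19, 17.5 mm, outer diameters 42, 37, 33 mm.
- ring_third (a point): Bore centre of the third ring (17.5 mm bore), 66 mm beyond ring_wide along the row; same axes. Beyond it on the same axis stands the fourth, smallest ring (bore 10 mm, outer 26 mm, 8 mm thick), which the 12 mm nose face cannot enter. It is clamped fast anywhere with its near face 104 to 142 mm beyond ring_wide: its place is not measured, feel for it. It does not yield: force builds up steeply.
There are look-alikes about, which are no part of the job. What is shaped like the part that bears tube_centre but orange or pink is not meant.

How it is judged:
On the way, in this order (a step that is already met when the one before it is completed fails the run):
1. the tube is lifted off its cradle, 25 mm or more above where it lay (height (world z) of tube_centre above 0.065 m), for 0.1 s.
2. the tube's nose has passed through the first three rings (x of tube_nose in the frame of ring_third above 0.006 m and y of tube_nose in the frame of ring_third between -0.004 and 0.004 m and z of tube_nose in the frame of ring_third between -0.004 and 0.004 m), for 0.1 s.
3. the nose is pressed on the smallest ring with 2 N or more for 0.2 s (contact force between tube and stop above 2 N and x of tube_nose in the frame of stop_face above -0.002 m), for 0.2 s.
At the end, for the whole second after the job is handed in: the tube lies at rest in the rings, released, its nose face within 2 mm of the smallest ring's near face and within 5 mm of its centre line, its axis within 0.09 rad of the row's (x of tube_nose in the frame of stop_face between -0.002 and 0.002 m and y of tube_nose in the frame of stop_face between -0.005 and 0.005 m and z of tube_nose in the frame of stop_face between -0.005 and 0.005 m and angle between the x axis of tube_centre and the x axis of ring_wide, either way round below 0.09 rad and linear speed of tube below 0.01 m/s and contact force between the fingers and tube below 0.1 N); the robot touches nothing.
It fails at once if the tube is pushed against the smallest ring with more than 15 N (contact force between tube and stop above 15 N).
It fails at once if the tube is forced against the rings or the rail with more than 20 N (contact force between tube and rail above 20 N).
It fails at once if the robot strikes the rail, its rings or the stop with more than 15 N (contact force between the arm and rail above 15 N or contact force between the arm and stop above 15 N).
It fails at once if something else on the desk is moved by more than 30 mm (distance of any of mount_a, mount_b, calculator, mouse, slide_box, jar, dish, pen from where it was at the start of the episode above 0.03 m).
It also fails if it takes over 69 s, if anything falls off the work surface, if the arm or the gripper's body presses on something with over 40 N, if the wrist force passes 120 N, or if a joint passes its speed limit or range.

## Robot

A 6-joint arm with a two-finger parallel gripper is mounted at the origin on the work surface. World frame = base frame: x ahead of the robot, y to its left, z up, the work surface at z = 0. Lengths are in m, angles in rad, forces in N, time in s.
With the tool pointing down it reaches from about 0.35 to 0.95 m from the base axis. Payload 17.4 kg.
Tool frame: the origin (TCP) lies at the very end of the fingers, on their centre line; the grasp point (between the pads) lies arm.tcp_to_grasp behind it (arm.tcp_to_grasp is the distance from the TCP to the grasp point, in m); z points along the fingers, y is the line along which they close (so a half turn about z gives the same grasp; the last joint's range is limited). The gripper opens to 93 mm and grips with 3 to 60 N. Pads are 15 mm wide; open, the fingers measure 128 mm over their backs; the gripper's body (75 mm by 188 mm) begins 65 mm behind the grasp point.
Start: joints at [1.114, 0.116, 1.442, -0, 1.584, -0.038], TCP at [0.275, 0.617, 0.219] pointing down, gripper open.
Joint ranges: [-2.83, 2.83], [-0.83, 2.19], [0.07, 2.5], [-1.14, 4.28], [0.01, 3], [-2.97, 2.97]. Speed limits (rad/s): [1.89, 1.89, 2.22, 3.14, 3.14, 3.14].

## Interface

Orientations are given as a rotation vector (axis times angle).
In Python, from rig import arm gives the robot as it stands. Calls block until the motion is done:
- arm.move_pose(position, orientation): joint-space move of the TCP to a pose.
- arm.servo_line(position, rot=None, max_speed=0.15, stop_force=None): straight line of the TCP; rot=None keeps the orientation; max_speed is the mean speed in m/s. With stop_force (N) it stops when the force on the tool has changed by that much, and returns True; else False.
- arm.move_j(angles): joint-space move.
- arm.ungrasp() and arm.close(f_grip=None): open the fingers fully, or close them until they stop; f_grip is the grip in N (None keeps the last).
- arm.hold(seconds).
- arm.solve_ik(position, orientation): joint angles nearest the present ones, or None.
- arm.get_obs(): the state.
- arm.camera(name): name is "scene" or "top" or "wrist"; returns the picture (480x640x3 uint8, red, green, blue); there is no depth.
- arm.get_calibration(name): a dict with "fov_y" (degrees; the focal length in pixels is half the picture's height over the tangent of half this angle, whatever the lens; pixels are square), "cx", "cy" (the principal point, pixels), "R" (3x3) and "t" (3): a world point X has camera coordinates R X + t. Camera axes: x right, y down, z forward; pixel columns grow to the right and rows downward; lengths in m; the calibration is good to about 2 mm. A picture is of the moment at which its call begins: read the wrist's pose just before it. get_calibration takes no time and is no camera call; for the wrist camera it gives the pose at the moment of the call.
A pose or a line that the arm cannot do raises arm.PlanningError and nothing moves.
- arm.job_done(): hands the job in; it is judged then, once.
Trained networks look in the newest picture that a camera, given by its name, has taken for a name from the list of things; names that differ only in an ending like _2 or _b are one class to them, and where a whole thing is asked for, a point or a joint stands for the part that bears it (a point fixed in the world has none). Each returns a list of dicts, best first, with "confidence" (0 to 1); they miss things now and then, are a little off and sometimes report something else, mostly with a low value. They report only what shows in the picture. A call takes as long as a camera call. They do not tell look-alikes from the thing itself.
- arm.search_frame(thing, camera): "extent" ([left, top, width, height] in pixels, round what is visible of it).
- arm.landmark_of(thing, camera): "uv" ([column, row] in pixels: a listed point, or the origin of a listed thing).
The state is a dict: "time_s": time; "joints": joint angles; "joint_velocities": joint speeds; "joint_efforts": joint torques, N m; "position": TCP position; "ee_rot": TCP orientation; "wrist_force": force on the tool from outside, world axes, zero at the start; "torque": the same for the moment, N m; "width": finger opening in m; "gripper_force": force on a finger pad.
Only numpy, scipy, OpenCV 4.12 (cv2) and the standard library are available. Lean on these libraries where they do the work, as an engineer would, in place of code of your own. Each camera call takes 0.05 s, during which the arm holds its last target. There are 200 camera calls.

## Working session

There is one attempt and no reset: what is moved stays moved. The work goes in short steps, each a Python script; the robot and the scene stay as the last script left them, time stands still between calls to the robot, and variables do not carry over. Pictures are saved under pics/ and viewed, at most 10 in all, crops included, and the job is handed in when it is done.

```bash
mkdir -p pics; ls
cat > h.py <<'E'
from rig import arm
import numpy as np, cv2
from scipy.spatial.transform import Rotation as Rn
def save(n,img): cv2.imwrite(f'pics/{n}.png',img[:,:,::-1])
def ray(c,uv):
    f=240/np.tan(np.radians(c['fov_y'])/2); R=np.array(c['R']);t=np.array(c['t'])
    d=R.T@np.array([(uv[0]-c['cx'])/f,(uv[1]-c['cy'])/f,1]); return -R.T@t,d
def atz(c,uv,z):
    o,d=ray(c,uv); return o+d*(z-o[2])/d[2]
def proj(c,X):
    f=240/np.tan(np.radians(c['fov_y'])/2); p=np.array(c['R'])@X+np.array(c['t'])
    return np.array([c['cx']+f*p[0]/p[2],c['cy']+f*p[1]/p[2]])
E
python3 - <<'E'
from h import *
Z=dict(tube_centre=.04,tube_nose=.04,cradle_axis=.04,ring_wide=.085,ring_third=.085)
ims=[]
for n in('top','scene'):
    save(n,arm.camera(n)); c=arm.get_calibration(n)
    print(n,c['fov_y'],-np.array(c['R']).T@c['t'])
    for k,z in Z.items():
        for r in arm.landmark_of(k,n)[:4]: print(n,k,np.round(r['uv'],1),round(r['confidence'],2),atz(c,r['uv'],z).round(4))
o=arm.get_obs();print(o['ee_rot'],arm.tcp_to_grasp,o['time_s'])
E
```

```text
pics
top 54.9881402732659 [ 0.30001331 -0.17960943  0.95394916]
top tube_centre [479.  273.2] 0.74 [ 0.3478 -0.4767  0.04  ]
top tube_centre [366.1 328.3] 0.71 [ 0.246  -0.2518  0.04  ]
top tube_centre [358.6 208.5] 0.6 [ 0.4834 -0.2453  0.04  ]
top tube_nose [531.5 262.1] 0.87 [ 0.3671 -0.5803  0.04  ]
top tube_nose [417.  350.2] 0.82 [ 0.2025 -0.3481  0.04  ]
top tube_nose [299.1 212.6] 0.56 [ 0.4783 -0.1252  0.04  ]
top cradle_axis [357.6 211.5] 0.81 [ 0.4773 -0.2431  0.04  ]
top ring_wide [192.2 206.5] 0.8 [0.487  0.0788 0.085 ]
top ring_third [154.6 209.5] 0.6 [0.4831 0.152  0.085 ]
scene 49.829172161778 [ 0.89932408 -0.81865334  0.73697848]
scene tube_centre [320.4 288.5] 0.85 [ 0.4796 -0.2439  0.04  ]
scene tube_centre [231.3 257.5] 0.77 [ 0.275  -0.2728  0.04  ]
scene tube_centre [187.6 352. ] 0.72 [ 0.381 -0.495  0.04 ]
scene tube_nose [352. 256.] 0.98 [ 0.4789 -0.1299  0.04  ]
scene tube_nose [183.9 277.2] 0.78 [ 0.2375 -0.3694  0.04  ]
scene tube_nose [138.6 401.8] 0.59 [ 0.3895 -0.6057  0.04  ]
scene cradle_axis [323.  289.4] 0.56 [ 0.4852 -0.2431  0.04  ]
scene ring_wide [405.2 193.7] 0.59 [0.4908 0.0722 0.085 ]
scene ring_third [416.7 176.7] 0.74 [0.4798 0.1505 0.085 ]
[-6.53025691e-01 -3.07296665e+00  2.49603650e-05] 0.0188 0.6
```

View pics/top.png

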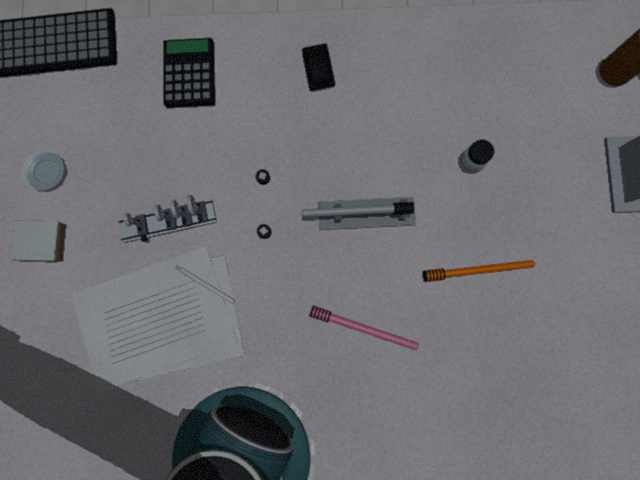

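View pics/scene.png

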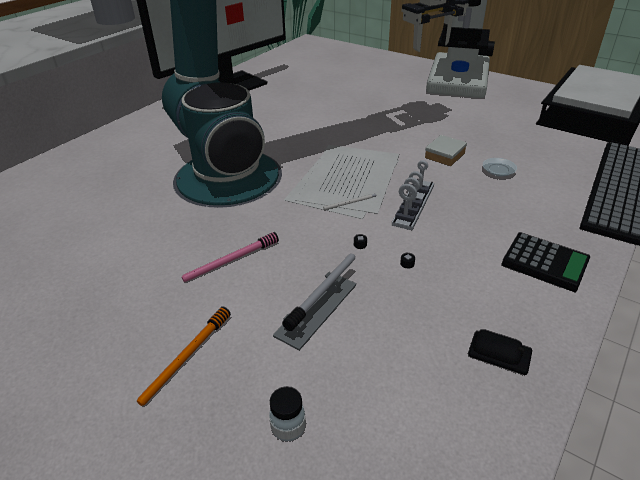

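The steel-grey tube lies on the cradle at top (302–414, 210), sleeve right and nose left. The orange one at (479,270) and the pink one at (364,328) are look-alikes of the wrong colour. The rail is at (120–215, 218), with the widest ring at its right end. Next I take wrist views of the rail and then of the tube.

```bash
cat >> h.py <<'E'
def down(ax):  # tool z down, tool y perpendicular to horizontal axis ax; tool x = -ax or +ax
    ax=np.array([ax[0],ax[1],0])/np.hypot(ax[0],ax[1]); z=np.array([0,0,-1.])
    x=-ax*SGN; return Rn.from_matrix(np.c_[x,np.cross(z,x),z]).as_rotvec()
SGN=1
def look(n,things):
    c=arm.get_calibration('wrist'); im=arm.camera('wrist'); save(n,im)
    for k,z in things.items():
        for r in arm.landmark_of(k,'wrist')[:3]: print(k,np.round(r['uv'],1),round(r['confidence'],2),atz(c,r['uv'],z).round(4))
    return c,im
E
python3 - <<'E'
from h import *
c=arm.get_calibration('wrist');o=arm.get_obs()
T=Rn.from_rotvec(o['ee_rot']).as_matrix();p=-np.array(c['R']).T@c['t']
off=T.T@(p-o['position']);print('cam in tool',off,'\n',T.T@np.array(c['R']).T,c['fov_y'])
import h
for s in(1,-1):
    h.SGN=s
    for P in([.48,-.29,.03],[.46,0.02,.066],[.48,.13,.25]):
        q=arm.solve_ik(P,down([-.05,1])); print(s,P,None if q is None else np.round(q,2))
h.SGN=1
q=arm.solve_ik([.48,-.29,.03],down([0,1]))
h.SGN=1 if q is not None and abs(q[5])<2.6 else -1
r=down([-.1,1]);M=Rn.from_rotvec(r).as_matrix()
fwd=T.T@np.array(c['R']).T[:,2]; H=.3
tgt=np.array([.483,.12,.085]); cam=M@off; f=M@fwd
P=np.array([0,0,.23]); d=(.085-(P+cam)[2])/f[2]; P[:2]=(tgt-cam-f*d)[:2]
print('sgn',h.SGN,P); arm.move_pose(P,r)
c,im=look('w_rail',dict(ring_wide=.085,ring_third=.085)); print(arm.get_obs()['time_s'])
E
```

```text
cam in tool [ 0.08126576 -0.00101373 -0.16499967] 
 [[-1.09019388e-03 -9.56885435e-01 -2.90463553e-01]
 [ 9.99998599e-01 -1.41214686e-03  8.98806091e-04]
 [-1.27023165e-03 -2.90462167e-01  9.56885634e-01]] 64.99638580858718
1 [0.48, -0.29, 0.03] [-0.59 -0.01  1.89 -0.    1.26  2.5 ]
1 [0.46, 0.02, 0.066] None
1 [0.48, 0.13, 0.25] None
-1 [0.48, -0.29, 0.03] [-0.59 -0.01  1.89 -0.    1.26 -0.64]
-1 [0.46, 0.02, 0.066] [-0.01 -0.29  2.07 -0.    1.36 -0.06]
-1 [0.48, 0.13, 0.25] [ 0.21 -0.28  1.77 -0.    1.66  0.16]
sgn 1 [0.48355816 0.10715686 0.23      ]Traceback (most recent call last):
  File "<stdin>", line 17, in <module>
rig.PlanningError: the arm cannot take that pose within its joint ranges
```

```bash
sed -i 's/^SGN=1/SGN=-1/' h.py
cat >> h.py <<'E'
OFF=np.array([.08127,-.00101,-.165]);FWD=np.array([-.29046,.0009,.95689])
def aim(tgt,ax,z):  # TCP pose such that the wrist camera centre looks at tgt
    r=down(ax);M=Rn.from_rotvec(r).as_matrix();cam=M@OFF;f=M@FWD
    d=(tgt[2]-z-cam[2])/f[2]; P=np.array(tgt)-cam-f*d; P[2]=z; return P,r
E
python3 - <<'E'
from h import *
P,r=aim([.483,.12,.085],[-.1,1],.23)
arm.move_pose(P,r)
look('w_rail',dict(ring_wide=.085,ring_third=.085)); print(P,arm.get_obs()['time_s'])
P,r=aim([.480,-.22,.04],[0,1],.23)
arm.move_pose(P,r)
look('w_tube',dict(tube_centre=.04,tube_nose=.04,cradle_axis=.04)); print(P,arm.get_obs()['time_s'])
E
```

```text
ring_third [311.6 207.2] 0.98 [0.4772 0.1455 0.085 ]
[0.48243831 0.13283703 0.23      ] 2.6583
tube_centre [218.2 426.7] 0.94 [ 0.3672 -0.45    0.04  ]
tube_centre [ 98.6 257.5] 0.83 [ 0.2633 -0.2413  0.04  ]
tube_centre [311.2 258.7] 0.63 [ 0.4759 -0.2427  0.04  ]
tube_nose [312.8 143.5] 0.92 [ 0.4778 -0.1305  0.04  ]
tube_nose [ 79.9 339.1] 0.6 [ 0.2278 -0.3341  0.04  ]
cradle_axis [318.9 261.1] 0.95 [ 0.4836 -0.2453  0.04  ]
[ 0.48067611 -0.19351122  0.23      ] 4.1
```

View pics/w_rail.png

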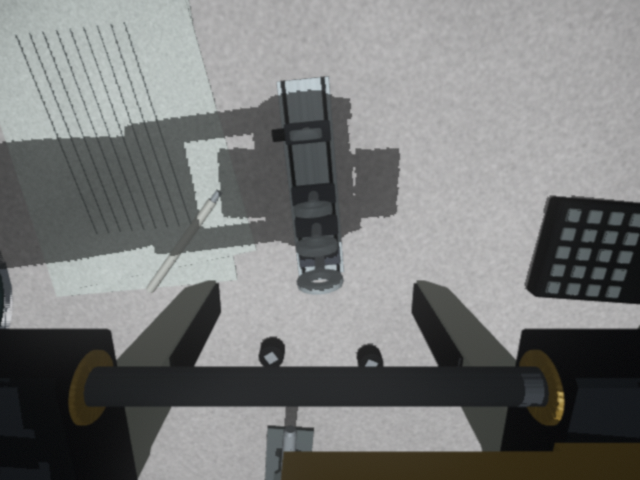

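View pics/w_tube.png

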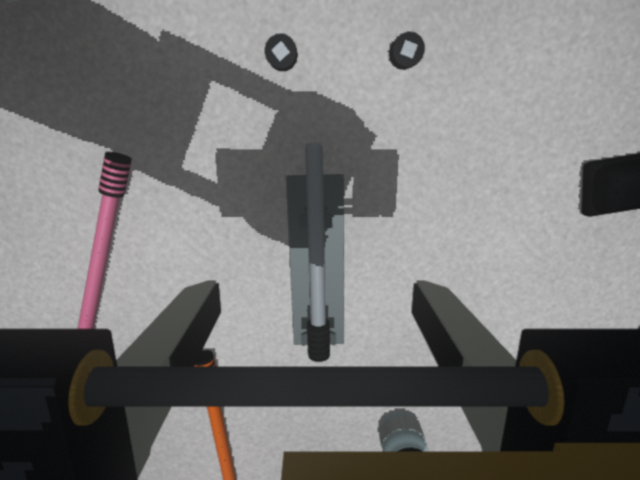

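The rail view shows the wide ring at (320,279), the third ring at (312,207) and the clamped black stop ring near (303,132). The tube view shows the steel tube lying in the grey cradle, nose at (313,145) and black sleeve at (318,343). I'll enlarge both to confirm them.

Run:
```python
import cv2,numpy as np
a=cv2.imread('pics/w_rail.png')[65:305,250:380];b=cv2.imread('pics/w_tube.png')[130:370,250:380]
im=np.hstack([a,b]);im=cv2.resize(im,None,fx=2.5,fy=2.5,interpolation=cv2.INTER_CUBIC)
cv2.imwrite('pics/crop1.png',cv2.convertScaleAbs(im,alpha=1.6))
```

```text
(no output)
```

View pics/crop1.png

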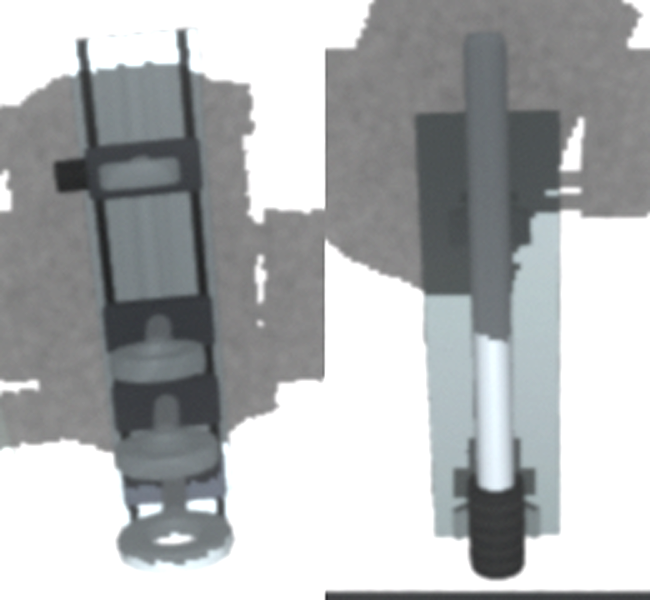

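The crop confirms both: the steel tube with black sleeve in the grey cradle, and the rail with three upright rings plus the stop ring near crop (140,172). From these I compute the row axis and the tube line.

```bash
cat > geo.py <<'E'
from h import *
f=377.0
def wc(P,ax):
    o=arm.get_obs();c=arm.get_calibration('wrist') # convert live calibration to a past pose
    T=Rn.from_rotvec(o['ee_rot']).as_matrix();M=Rn.from_rotvec(down(ax)).as_matrix()
    Rc=np.array(c['R'])@T@M.T; p=np.array(P)+M@(T.T@(-np.array(c['R']).T@c['t']-o['position']))
    return dict(c,R=Rc,t=-Rc@p)
E
python3 - <<'E'
from geo import *
cr=wc([.48243831,.13283703,.23],[-.1,1]); ct=wc([.48067611,-.19351122,.23],[0,1])
rings=np.array([[320.2,281],[317,247],[313.2,209.8]])
X=np.array([atz(cr,u,.085) for u in rings]);print(X)
d=X[2]-X[0];print('len',np.linalg.norm(d),'yaw dir',d/np.linalg.norm(d), np.linalg.norm(X[1]-X[0]))
print('stop approx',(atz(cr,[306,133.8],.085)-X[0])@d/np.linalg.norm(d))
for v,z in(((306-(173-140)/2.5*0,133),.085),): pass
L=np.array([(u-250)*0+u for u in [0]])
rail=[((83+188)/2,40),((103+203)/2,250)]
Y=np.array([atz(cr,[250+x/2.5,65+y/2.5],.012) for x,y in rail]);e=Y[1]-Y[0];print('rail lines',Y,-e/np.linalg.norm(e))
T=np.array([atz(ct,[250+(x-325)/2.5,130+y/2.5],.04) for x,y in((486,36),(491.5,338),(497,575))]);print(T)
e=T[0]-T[2];print(e/np.linalg.norm(e),np.linalg.norm(e))
E
```

```text
[[0.49128135 0.07876404 0.085     ]
 [0.48527281 0.11024203 0.085     ]
 [0.47881595 0.14273317 0.085     ]]
len 0.06517235751130959 yaw dir [-0.19126819  0.98153781  0.        ] 0.03204631632306931
stop approx 0.12713273251986648
rail lines [[0.45954681 0.24922124 0.012     ]
 [0.47355818 0.17188719 0.012     ]] [-0.17827729  0.98398029 -0.        ]
[[ 0.47905907 -0.13216968  0.04      ]
 [ 0.48101928 -0.25052661  0.04      ]
 [ 0.48336985 -0.36122455  0.04      ]]
[-0.01881654  0.99982295  0.        ] 0.22909542682620665
```

Run:
```python
from h import *
ax=np.array([-.0188,.9998,0]); g=np.array([.4812,-.247,0])-.05*ax; r=down(ax)
arm.move_pose([g[0],g[1],.10],r)
arm.servo_line([g[0],g[1],.0212],stop_force=8)
o=arm.get_obs();print(o['position'],o['wrist_force'],o['time_s'])
w0=np.array(o['wrist_force']);arm.close(40);o=arm.get_obs();print(o['width'],o['wrist_force']-w0,o['gripper_force'])
arm.servo_line([g[0],g[1],.1262]);arm.hold(.3)
o=arm.get_obs();print(o['position'],o['wrist_force'],o['torque'],o['time_s'])
c=arm.get_calibration('wrist');im=arm.camera('wrist');save('held',im)
M=Rn.from_rotvec(o['ee_rot']).as_matrix()
for d in(0.03,.06,.09,.11):print(d,proj(c,o['position']+M@[d,0,-.0188]))
s=arm.camera('scene');save('held_s',s)
for k in('tube_nose','tube_centre'):
    for q in arm.landmark_of(k,'scene')[:3]:print(k,q['uv'],q['confidence'])
cs=arm.get_calibration('scene')
for d in(.05,.1625):print(proj(cs,o['position']+M@[d,0,-.0188]))
a=cv2.resize(im[0:300,220:420],None,fx=2,fy=2);b=cv2.resize(s[180:300,250:410],None,fx=5,fy=5)[:,:400]
b=cv2.resize(s[180:330,250:350],None,fx=4,fy=4)
cv2.imwrite('pics/crop2.png',np.hstack([a,b])[:,:,::-1])
```

```text
[ 0.48281981 -0.2970871   0.02255763] [ 0.80129232 -0.53370985  0.14057415] 5.475
0.014355911563019961 [2.52027656 1.32673242 0.10919216] 39.997966289520264
[ 0.48197332 -0.29689894  0.12558646] [ 0.64636851 -1.26764949 -1.89442756] [-0.15426509  0.04966009  0.03951911] 7.825
0.03 [317.2303139  250.81977452]
0.06 [317.23034381 177.44494922]
0.09 [317.23037751  94.78793393]
0.11 [317.23040245  33.61839112]
tube_nose [141.4, 401.4] 0.69
tube_nose [185.6, 277.6] 0.55
tube_centre [230.5, 257.8] 0.8
tube_centre [318.5, 245.2] 0.79
tube_centre [184.4, 350.0] 0.79
[319.01085572 247.74942329]
[351.78254974 216.19560479]
```

View pics/crop2.png

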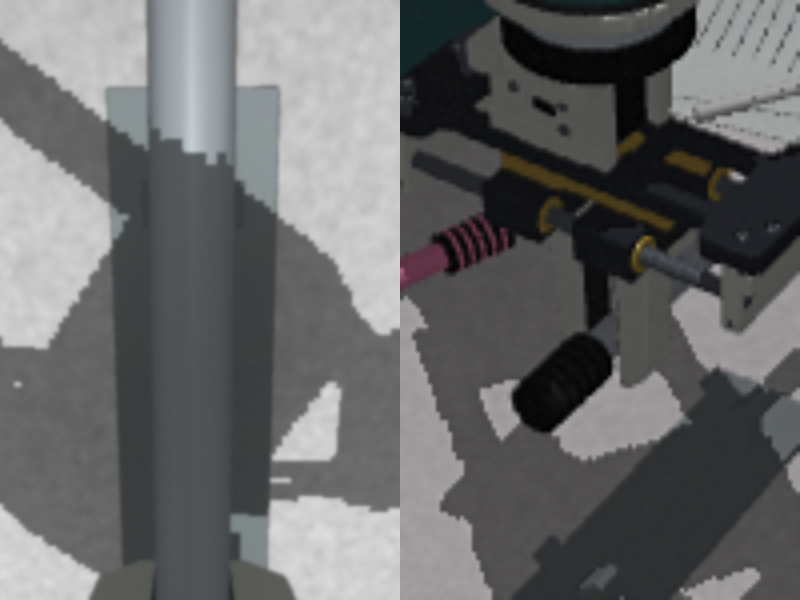

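```bash
cat >> h.py <<'E'
yaw=.187; U=np.array([-np.sin(yaw),np.cos(yaw),0]); N=np.array([np.cos(yaw),np.sin(yaw),0])
C2=np.array([.48512,.11058,0]); RW=C2-.033*U+.0004*N   # ring_wide on the desk plane
def tcp(nose,lat=0,z=.0668): # TCP position for nose at given x in ring_wide frame
    return RW+(nose-.1625)*U+lat*N+np.array([0,0,z])
def rep(w0=None,tag=''):
    o=arm.get_obs();d=np.array(o['position'])-RW;F=np.array(o['wrist_force'])-(0 if w0 is None else w0)
    print(tag,'nose %.1f lat %.2f z %.2f mm'%(1e3*(d@U+.1625),1e3*(d@N),1e3*d[2]),'F axial %.2f lat %.2f z %.2f'%(F@U,F@N,F[2]),'T',np.round(o['torque'],3),'t',round(o['time_s'],2));return o
E
python3 - <<'E'
from h import *
r=down(U)
arm.move_pose(tcp(-.04,z=.11),r)
arm.servo_line(tcp(-.04),rot=r);arm.hold(.3);rep()
arm.servo_line(tcp(-.012),max_speed=.05);arm.hold(.4);o=rep()
t=arm.camera('top');save('pre_top',t);s=arm.camera('scene');save('pre_scene',s)
ct=arm.get_calibration('top')
print([proj(ct,RW+x*U+[0,0,.085]).round(1) for x in(-.012,0,.066)])
a=cv2.resize(t[180:255,110:210],None,fx=4,fy=4,interpolation=2)
b=cv2.resize(s[150:225,350:450],None,fx=4,fy=4,interpolation=2)
cv2.imwrite('pics/crop3.png',cv2.convertScaleAbs(np.hstack([a,b])[:,:,::-1],alpha=1.5))
E
```

```text
nose -40.2 lat 0.30 z 67.61 mm F axial -0.20 lat -0.30 z -1.19 T [-0.172  0.004  0.024] t 9.53
 nose -12.1 lat -0.02 z 66.75 mm F axial 0.44 lat -0.14 z -1.67 T [-0.111  0.061  0.049] t 10.63
[array([198.6, 202.9]), array([192.5, 204.2]), array([159.1, 211.3])]
```

View pics/crop3.png

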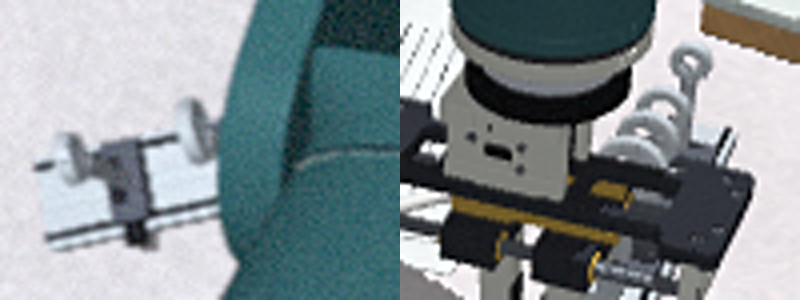

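The arm hides the nose in both views, so I go on by feel, in small steps with a force stop.

Run:
```python
from h import *
w0=np.array(arm.get_obs()['wrist_force'])
for n in(.0,.015,.028,.04,.05,.058):
    hit=arm.servo_line(tcp(n),max_speed=.04,stop_force=3);arm.hold(.15);rep(w0,str(hit))
    if hit:break
```

```text
False nose -0.0 lat 0.02 z 66.84 mm F axial 0.93 lat -0.40 z 0.87 T [-0.182  0.058 -0.02 ] t 11.33
False nose 14.9 lat 0.00 z 66.79 mm F axial -0.36 lat -0.18 z 0.26 T [-0.169  0.011 -0.095] t 12.01
False nose 28.0 lat -0.01 z 66.77 mm F axial 0.12 lat 0.48 z -0.31 T [-0.13  -0.012  0.021] t 12.63
False nose 40.0 lat 0.02 z 66.82 mm F axial 0.56 lat 0.46 z -0.29 T [-0.088  0.008  0.012] t 13.23
False nose 50.0 lat 0.01 z 66.81 mm F axial 1.07 lat -0.35 z 0.63 T [-0.1    0.029  0.03 ] t 13.78
False nose 58.0 lat 0.03 z 66.83 mm F axial -0.73 lat -0.40 z -0.39 T [-0.055  0.032  0.035] t 14.28
```

Run:
```python
from h import *
w0=np.array(arm.get_obs()['wrist_force'])
for n in(.064,.070,.078,.088,.098):
    hit=arm.servo_line(tcp(n),max_speed=.03,stop_force=3);arm.hold(.2);rep(w0,str(hit))
    if hit:break
```

```text
False nose 64.0 lat -0.01 z 66.80 mm F axial 1.04 lat 1.23 z -0.65 T [-0.025  0.044 -0.024] t 14.83
False nose 70.0 lat -0.00 z 66.80 mm F axial 1.00 lat 0.45 z 0.56 T [-0.045  0.071 -0.007] t 15.38
False nose 77.9 lat 0.00 z 66.80 mm F axial 1.37 lat 1.43 z -0.72 T [-0.035  0.062  0.007] t 16.0
False nose 87.9 lat 0.01 z 66.82 mm F axial 0.97 lat 1.24 z 0.45 T [-0.078  0.073  0.   ] t 16.68
False nose 97.9 lat -0.00 z 66.81 mm F axial 0.56 lat 0.47 z 1.02 T [-0.031  0.017  0.047] t 17.37
```

Run:
```python
from h import *
w0=np.array(arm.get_obs()['wrist_force'])
n=.098
while n<.146:
    n+=.008
    hit=arm.servo_line(tcp(n),max_speed=.01,stop_force=3.)
    rep(w0,str(hit))
    if hit:
        arm.hold(.2);rep(w0,'after');arm.hold(.1);rep(w0,'after');break
```

```text
False nose 106.0 lat -0.00 z 66.80 mm F axial 0.21 lat 0.16 z -1.33 T [-0.051  0.063  0.023] t 18.32
False nose 114.0 lat -0.00 z 66.78 mm F axial 0.30 lat 0.85 z -1.04 T [ 0.015  0.035 -0.014] t 19.27
True nose 119.7 lat -0.21 z 66.49 mm F axial -3.21 lat 0.48 z 0.45 T [-0.5   -0.169 -0.051] t 19.87
after nose 119.7 lat -0.36 z 66.21 mm F axial -1.90 lat 0.64 z 0.71 T [-0.563 -0.183 -0.081] t 20.07
after nose 119.7 lat -0.40 z 66.15 mm F axial -2.63 lat 1.26 z 0.36 T [-0.516 -0.17  -0.046] t 20.17
```

Run:
```python
from h import *
def F(k=6):
    v=[]
    for _ in range(k): arm.hold(.03); v.append(np.array(arm.get_obs()['wrist_force'])@U)
    return np.mean(v)
a=F();print(a)  # baseline in free motion about 0.5
for i in range(10):
    p=np.array(arm.get_obs()['position']); 
    if a<-4.5: break
    arm.servo_line(p+.0002*U,max_speed=.005); a=F(); rep(None,'%.2f'%a)
arm.hold(.4);print(F());rep()
```

```text
-2.6688334846240047
-5.63 nose 119.8 lat -0.42 z 66.18 mm F axial -6.04 lat 1.15 z 0.27 T [-0.98  -0.219 -0.05 ] t 20.82
-4.9020556789320455
 nose 119.8 lat -0.43 z 66.16 mm F axial -4.25 lat 0.92 z 0.13 T [-0.884 -0.244 -0.043] t 21.42
```

About 5 N was held for 0.8 s. Next I release, retreat straight up and check.

Run:
```python
from h import *
arm.ungrasp();arm.hold(.2);o=rep();print(o['width'])
p=np.array(o['position'])
arm.servo_line(p+[0,0,.10],max_speed=.1,stop_force=8)
P,r=aim([.475,.13,.085],U,.23); arm.move_pose(P,r)
c=arm.get_calibration('wrist');im=arm.camera('wrist');save('end',im);rep()
print([proj(c,RW+x*U+[0,0,.085]).round(1) for x in(0,.066,.12)])
cv2.imwrite('pics/crop4.png',cv2.convertScaleAbs(cv2.resize(im[65:305,230:410],None,fx=2.5,fy=2.5,interpolation=2)[:,:,::-1],alpha=1.6))
```

```text
nose 119.9 lat -0.40 z 66.19 mm F axial -0.13 lat 0.02 z -1.30 T [-0.051  0.031  0.048] t 22.91
0.09328769527764783
 nose 229.0 lat -6.21 z 229.03 mm F axial 0.28 lat 0.03 z -1.28 T [-0.072  0.007  0.005] t 24.68
[array([323.3, 294. ]), array([323.7, 223. ]), array([324.2, 158.3])]
```

View pics/crop4.png

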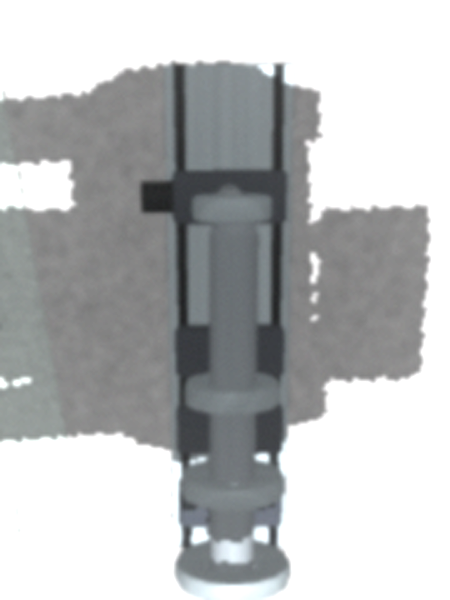

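The tube lies through all three rings, and its nose meets the stop ring at crop (233,225) with no gap visible. The gripper is clear.

```bash
python3 -c "
from h import *
print(arm.job_done())"
```

```text
the job is handed in; nothing more can be done
None
```

The job is handed in: the tube went through the three rings, was pressed on the stop at about 5 N by the wrist sensor, and was released against it with no gap visible; the judge's verdict was not shown.

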